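Pull the blade insert out of a spiralizer for washing

ROBOT

A 6-joint arm with a two-finger parallel gripper is mounted at the origin on a cart in front of the work surface, level with it; the furniture and walls round the work are solid. World frame = base frame: x ahead of the robot, y to its left, z up, the work surface at z = 0. Lengths are in m, angles in rad, forces in N, time in s.
With the tool pointing down it reaches from about 0.3 to 0.875 m from the base axis. Payload 6.4 kg.
Tool frame: the origin (TCP) lies between the finger pads; the fingertips stand 11 mm ahead of it and the grasp point (between the pads) lies 8 mm behind it (ctrl.tcp_to_tips is the y of the fingertips in the tool frame, in m); y points along the fingers, x is the direction in which the jaws open and shut, and the axes are right-handed (so a half turn about y gives the same grasp; the last joint's range is limited). The gripper opens to 85 mm and grips with 20 to 120 N. Pads are 22 mm wide; open, the fingers measure 114 mm over their backs; the gripper's body (76 mm by 85 mm) begins 54 mm behind the grasp point. The pads swing forward as they close: fully open they stand 13 mm farther back than shut.
Start: joints at [0.963, 0.181, 1.607, -0, 1.354, -0.206], TCP at [0.225, 0.529, 0.242] pointing down, gripper open.
Joint ranges: [-2.99, 2.99], [-0.89, 2.07], [0.3, 2.58], [-1.14, 4.28], [0, 2.63], [-3.12, 3.12]. Speed limits (rad/s): [2.57, 2.57, 3.01, 3.14, 3.14, 3.14].

INTERFACE

Orientations are given as a unit quaternion [w, x, y, z].
In Python, from bench import ctrl gives the robot as it stands.
- The arm moves only by the tool apply_moves, never from a script. Its argument "plan" is text: rows parted by semicolons, each of 7 numbers parted by spaces: the shift along the tool's x, y, z each as a share of 0.05 m, from -1 to 1, then the turn, a rotation vector about the tool's x, y, z each as a share of 0.12 rad, from -1 to 1, then the opening, from 0 (shut) to 1 (fully open). In form: dx dy dz wx wy wz claw; .... A call has exactly 5 rows; each row shifts and turns the commanded pose from where the row before left it, along the tool's axes as they then stand; what a row does not reach is not made up. A row lasts 1/10 s, in which the tool goes at most 50 mm and 8.59 degrees, less where a joint would pass 70% of its speed; a pose out of reach is approached as far as the arm can. A call with a number of a shift or a turn outside -1 to 1 is refused whole. A call with a gripper value outside its range is refused whole. The fingers move at their own pace and stop on an object; the grip force is fixed at half the most. Time passes only in rows, so rows that do not move let the fingers close, or fill a call up. It gives the time, the measured TCP pose, the force and the opening at its end, in the units of the state.
- ctrl.get_obs(): the state, without advancing time (a new reading comes with each control period).
- ctrl.camera(name): name is "scene" or "top" or "wrist"; returns the picture (480x640x3 uint8, red, green, blue); there is no depth.
- ctrl.get_calibration(name): a dict with "intrinsics" (3x3 intrinsics, pixels), "R" (3x3) and "t" (3): a world point X has camera coordinates R X + t. Camera axes: x right, y down, z forward; pixel columns grow to the right and rows downward; lengths in m; the calibration is good to about 2 mm. A picture is of the moment at which its call begins: read the wrist's pose just before it. get_calibration takes no time and is no camera call; for the wrist camera it gives the pose at the moment of the call.
- ctrl.hand_in(): hands the job in, once; it reports no verdict.
Trained networks look in the newest picture that a camera, given by its name, has taken for a name from the list of things; names that differ only in an ending like _2 or _b are one class to them, and where a whole thing is asked for, a point or a joint stands for the part that bears it (a point fixed in the world has none). Each returns a list of dicts, best first, with "score" (0 to 1); they miss things now and then, are a little off and sometimes report something else, mostly with a low value. They report only what shows in the picture. A call takes as long as a camera call. They do not tell look-alikes from the thing itself.
- ctrl.recognise(camera, target): "point" ([x, y, z] in m, in world coordinates, good to about 4 mm: the middle of the surface that is visible of it).
The state is a dict: "time_s": time; "q": joint angles; "dq": joint speeds; "joint_efforts": joint torques, N m; "eef_pos": TCP position; "eef_rot": TCP orientation; "wrist_force": force on the tool from outside, world axes, zero at the start; "torque": the same for the moment, N m; "opening": opening from 0.0 (shut) to 1.0 (fully open).
Only numpy, scipy, OpenCV 4.12 (cv2) and the standard library are available. Lean on these libraries where they do the work, as an engineer would, in place of code of your own. Each camera call takes 0.05 s, during which the arm holds its last target.

TASK

The spiralizer's blue blade insert has to be washed. Draw the green carriage all the way back so that its centre spike is out of the insert, pull the insert straight up out of its slot against the spring catches, and put it inside the clear plastic tub without dropping it. Leave the carriage drawn back, and do not disturb the other things on the table.

Things in the scene. Friction and masses are not known exactly. Their poses are not given: they have to be found in the camera images.
- spiralizer: White table-top vegetable spiralizer, fixed by suction feet, 300 x 140 x 109 mm. Origin: on the table under its middle; x points along the rails from the crank end to the blade end, z up. A white portal with a round window, at x = +112 to +138 mm, 138 mm wide over y, top at z = 109 mm, holds the insert in a vertical slot that is open at the top.
- carriage (a joint): Position of the green carriage on the rails, in m: 0 = fully forward (its centre spike passes through the insert, which then cannot be lifted), 0.085 = fully drawn back against its stop. It moves along the spiralizer's -x with about 3 N of friction and stays where it is left. The spike leaves the insert at about 0.03.
- carriage_grip (a point): Middle of the top face of the green carriage's grip, a block that stands up from the carriage: 24 mm along the spiralizer's x, 34 mm along its y, 30 mm tall above the carriage body, its top 140 mm above the table. The point moves with the carriage; axes as the spiralizer's. The portal is 85 mm or more away from it.
- insert: Blue blade insert: upright plate 96 mm wide (its y), 78 mm tall (z), 11 mm thick (x) with a round window and steel blade, and on top a grip tab 46 mm wide, 11 mm thick, 35 mm tall. 80 g. Origin: middle of its lower edge, 34 mm above the table in the slot; axes as the spiralizer's there. Two spring catches at its side edges hold it.
- insert_tab (a point): Middle of the top edge of the insert's tab (113 mm above the insert's origin, 147 mm above the table at the start). The tab stands clear above the portal, which is 38 mm lower.
- insert_middle (a point): Centre of the insert's round window, 40 mm above the insert's origin.
- slot (a point): Where the insert's origin lies while it is fully in: on the slot's floor, in the middle; axes as the spiralizer's. Pulling the insert up takes about 10 to 15 N over the first 5 mm, then little; it is out of the slot when raised by 75 mm.
- tub: Clear plastic open tub, loose, 245 mm (its x) by 130 mm (its y) at the rim, 64 mm tall, walls 3 mm, floor 2 mm thick, inside about 224 x 112 mm. Origin: middle of its underside. It may be on either side of the spiralizer. It does not matter how the insert leans or lies in it.
- cup_green: Green cup standing upside down, 87 x 118 x 64 mm; origin under its middle. Not to be disturbed.
- table_glass: Clear drinking glass on the brown tray at the back right, 81 mm wide, 103 mm tall; origin under its middle. Not to be disturbed.
- spice_jar: Spice jar at the back, 47 mm wide, 98 mm tall; origin under its middle. Not to be disturbed.
- shaker: Salt shaker at the back, 44 mm wide, 90 mm tall; origin under its middle. Not to be disturbed.
- spare_insert: Red spare blade insert of the same shape lying flat on the table at the right; origin near its middle. Not to be disturbed.
- teaspoon: Teaspoon lying on the table at the left, 137 mm long. Not to be disturbed.
- opener: Bottle opener lying on the table at the right, 174 mm long. Not to be disturbed.
Mind the look-alikes: they are no part of the job. Of the things like the insert, leave any that is black; of the rest the smaller one is meant.

How it is judged:
By the outcome, as a careful person would: the job done as asked, in the order asked, and still so for the second after the job is handed in, with the robot touching nothing.
It also fails if it takes over 51 s, if anything falls off the work surface, if the arm or the gripper's body presses on something with over 40 N, if the wrist force passes 120 N, or if a joint passes its speed limit or range.

## Working session

There is one attempt and no reset: what is moved stays moved. The work goes in short steps, Python scripts to look and compute and a tool call to move; the robot and the scene stay as the last step left them, time stands still between calls to the robot, and variables do not carry over. Pictures are saved under pics/ and viewed, and the job is handed in when it is done.

Besides the shell and the picture viewer there is one more tool, called after "Request:" by a JSON object that holds its "op" and its "data". apply_moves: Moves the arm, as the interface text tells. Shift numbers are shares of 0.05 m and turn numbers shares of 0.12 rad, none past 1 either way. Its arguments: {"type":"object","properties":{"plan":{"type":"string"}},"required":["plan"]}

```bash
ls; mkdir -p pics; python3 - <<'E'
from bench import ctrl
import cv2
for c in("scene","top"):
    im=ctrl.camera(c); cv2.imwrite(f"pics/{c}0.png",im[:,:,::-1])
    k=ctrl.get_calibration(c); print(c,k)
    for n in("insert","carriage_grip","insert_tab","tub","spiralizer","insert_middle"):
        try: print(n,[(round(d["score"],2),[round(float(v),3) for v in d["point"]]) for d in ctrl.recognise(c,n)])
        except Exception as e: print(n,e)
o=ctrl.get_obs();print(o)
E
```

```text
pics
scene {'intrinsics': array([[433.51005264,   0.        , 325.58300247],
       [  0.        , 433.51005264, 243.45381129],
       [  0.        ,   0.        ,   1.        ]]), 'R': array([[-0.89855287, -0.43885386, -0.00316629],
       [-0.31446149,  0.64885875, -0.69288982],
       [ 0.30613185, -0.62160246, -0.72103653]]), 't': array([0.5050971 , 0.26474379, 1.15383336])}
insert [(0.85, [0.602, 0.171, 0.112]), (0.83, [0.389, 0.019, 0.083]), (0.7, [0.624, 0.018, 0.052])]
carriage_grip [(0.74, [0.49, 0.215, 0.084])]
insert_tab [(0.96, [0.627, 0.015, 0.057]), (0.81, [0.386, 0.015, 0.079]), (0.59, [0.601, 0.174, 0.109])]
tub [(0.86, [0.517, -0.219, 0.026])]
spiralizer [(0.82, [0.52, 0.218, 0.077])]
insert_middle [(0.95, [0.391, 0.014, 0.079]), (0.79, [0.626, 0.016, 0.058]), (0.68, [0.603, 0.174, 0.112])]
top {'intrinsics': array([[444.90753661,   0.        , 319.58305722],
       [  0.        , 444.90753661, 236.5803888 ],
       [  0.        ,   0.        ,   1.        ]]), 'R': array([[ 0.0098554 , -0.99993277, -0.00610957],
       [-0.99469727, -0.00917791, -0.10243586],
      
[... 574 characters left out ...]
31, 0.01, 0.079]), (0.38, [0.49, 0.19, 0.03])]
{'time_s': 0.7, 'q': array([ 9.62718255e-01,  1.80786972e-01,  1.60700277e+00, -3.22811968e-05,
        1.35380560e+00, -2.06289956e-01]), 'dq': array([-0.00187837, -0.00077204,  0.00012851,  0.0007067 , -0.0023365 ,
       -0.00047168]), 'joint_efforts': array([-2.12237930e-03, -4.44710004e+01, -3.51621473e+01, -2.32039865e-04,
        6.18893155e-04, -2.30512974e-06]), 'eef_pos': array([0.22485571, 0.52922242, 0.24229445]), 'eef_rot': array([-0.58970496,  0.58972638,  0.39017682, -0.39017035]), 'wrist_force': array([ 0.27977924, -0.31170825, -0.47143319]), 'torque': array([ 0.02259889, -0.03633282, -0.01814068]), 'opening': 1.0009878799570493}
```

View pics/scene0.png

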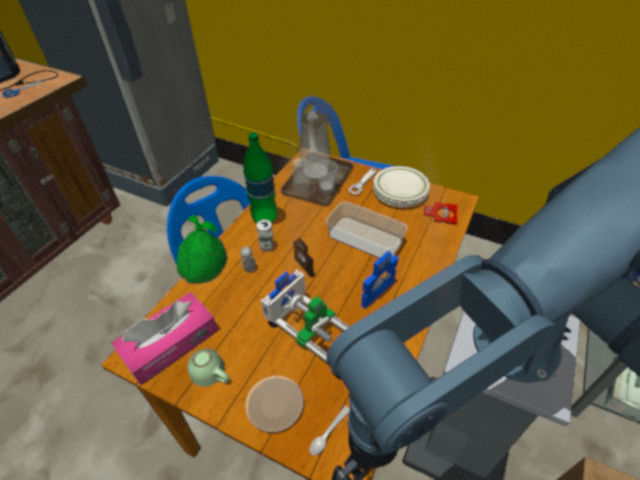

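View pics/top0.png

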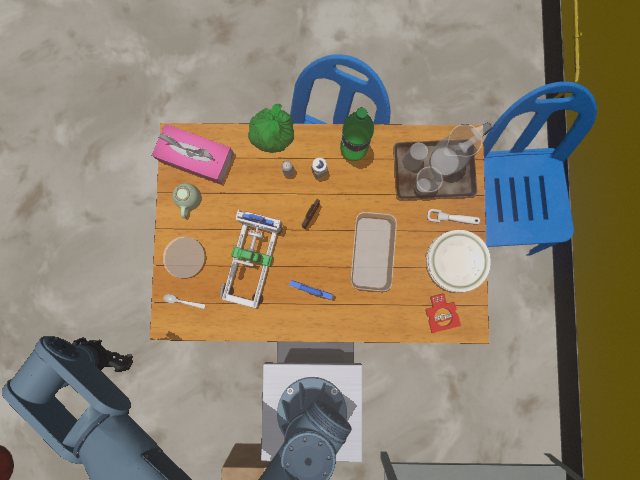

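```bash
python3 - <<'E'
import cv2,numpy as np
a=cv2.imread("pics/scene0.png")[235:375,245:415]; b=cv2.imread("pics/top0.png")[195:315,210:350]
cv2.imwrite("pics/crop_s.png",cv2.resize(a,None,fx=4.7,fy=4.25,interpolation=2)[:595,:799])
cv2.imwrite("pics/crop_t.png",cv2.resize(b,None,fx=5,fy=5,interpolation=2))
E
```

```text
(no output)
```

View pics/crop_s.png

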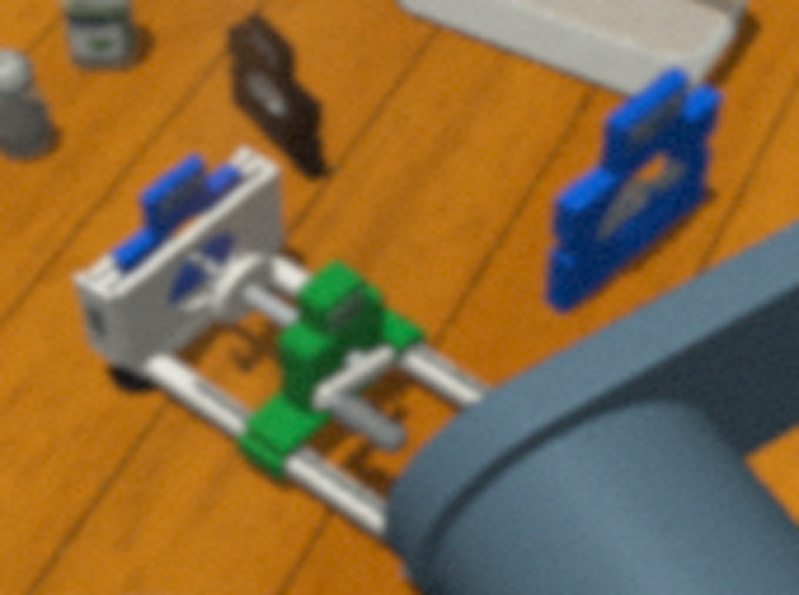

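View pics/crop_t.png

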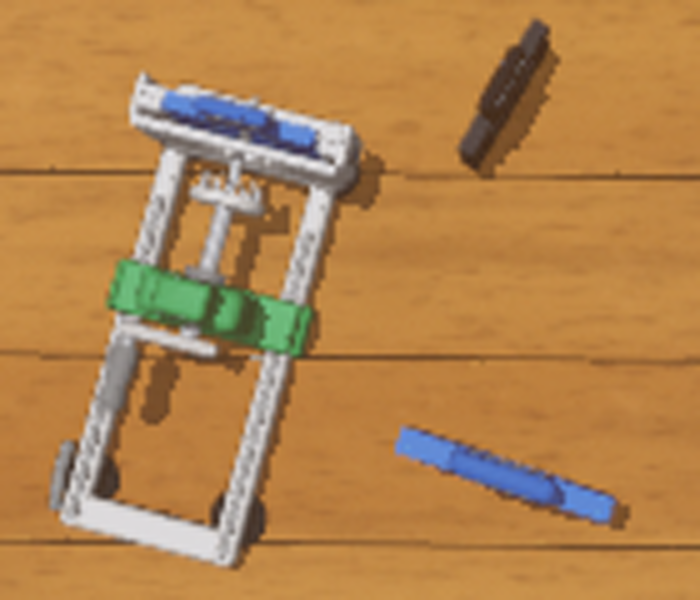

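Candidates like the insert:
- Blue in the spiralizer's slot: scene (285,285), top (258,218), about 31 px wide.
- Loose standing blue: scene (378,280), top (311,290), about 44 px wide although it stands lower, so it is larger.
- Black: scene (303,258).

The one in the slot is the smaller blue one, so that is the one meant. Next I measure the spiralizer and tub poses.

```bash
cat > h.py <<'E'
from bench import ctrl
import numpy as np, cv2
from scipy.spatial.transform import Rotation as R
def rot(o=None):
    o=o or ctrl.get_obs(); q=o["eef_rot"]; return R.from_quat([q[1],q[2],q[3],q[0]])
def state():
    o=ctrl.get_obs(); M=rot(o).as_matrix()
    print("t",round(o["time_s"],2),"p",o["eef_pos"].round(4),"x",M[:,0].round(3),"y",M[:,1].round(3),"F",o["wrist_force"].round(1),"op",round(o["opening"],3),"q",o["q"].round(2)); return o
def target(yaw):  # tool y down, tool x at yaw
    x=np.array([np.cos(yaw),np.sin(yaw),0]);y=np.array([0,0,-1.]);return R.from_matrix(np.c_[x,y,np.cross(x,y)])
def need(p,yaw,Rt=None):
    o=ctrl.get_obs(); r=rot(o); Rt=Rt or target(yaw)
    w=(r.inv()*Rt).as_rotvec(); d=np.array(p)-o["eef_pos"]
    print("shift shares in present tool axes",(r.inv().apply(d)/.05).round(2),"in target axes",(Rt.inv().apply(d)/.05).round(2),"turn shares",(w/.12).round(2))
def ray(cam,uv,z,k=None):
    k=k or ctrl.get_calibration(cam); K,Rc,t=k["intrinsics"],k["R"],k["t"]
    d=Rc.T@np.linalg.solve(K,[uv[0],uv[1],1]); c=-Rc.T@t; return c+d*(z-c[2])/d[2]
def proj(cam,X,k=None):
    k=k or ctrl.get_calibration(cam); c=(k["R"]@np.atleast_2d(X).T).T+k["t"]; p=(k["intrinsics"]@c.T).T; return p[:,:2]/p[:,2:]
E
python3 - <<'E'
from h import *
state()
def c(u,v): return (u/5+210-.4,v/5+195-.4)
for n,uv,z in [("portLB",(140,82),.109),("portRB",(357,128),.109),("portLF",(132,118),.109),("tabL",(197,102),.147),("tabR",(268,120),.147),("insL",(162,100),.112),("insR",(315,135),.112),("crL",(65,512),.06),("crR",(238,565),.06)]:
    print(n,ray("top",c(*uv),z).round(4))
for n,uv,z in [("tubBL",(358,212),.064),("tubBR",(395,214),.064),("tubFR",(391,291),.064),("tubFL",(352,288),.064)]:
    print(n,ray("top",uv,z).round(4))
im=cv2.imread("pics/top0.png")[200:300,340:410]; cv2.imwrite("pics/tub.png",cv2.resize(im,None,fx=6,fy=6,interpolation=2))
for a in(-.21,-.21+np.pi): need([.49,.195,.242],a)
E
```

```text
t 0.7 p [0.2249 0.5292 0.2423] x [ 0.391  0.92  -0.   ] y [ 0. -0. -1.] F [ 0.3 -0.3 -0.5] op 1.001 q [ 0.96  0.18  1.61 -0.    1.35 -0.21]
portLB [0.6285 0.2336 0.109 ]
portRB [0.601 0.099 0.109]
portLF [0.606  0.2379 0.109 ]
tabL [0.6106 0.1917 0.147 ]
tabR [0.6001 0.1488 0.147 ]
insL [0.6169 0.2192 0.112 ]
insR [0.5961 0.1245 0.112 ]
crL [0.3632 0.2824 0.06  ]
crR [0.3314 0.173  0.06  ]
tubBL [ 0.6359 -0.1415  0.064 ]
tubBR [ 0.6305 -0.2591  0.064 ]
tubFR [ 0.3872 -0.2448  0.064 ]
tubFL [ 0.3953 -0.1229  0.064 ]
shift shares in present tool axes [-4.08  0.01 -7.49] in target axes [ 6.58  0.01 -5.43] turn shares [ 0.   11.49  0.  ]
shift shares in present tool axes [-4.08  0.01 -7.49] in target axes [-6.58  0.01  5.43] turn shares [  0.   -14.69  -0.  ]
```

View pics/tub.png

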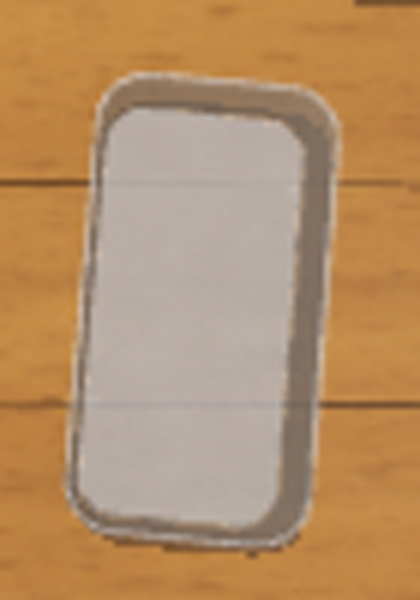

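Request:
{"op": "apply_moves", "data": {"plan": "-0.34 0 -0.62 0 0 0 1; -0.34 0 -0.62 0 0 0 1; -0.34 0 -0.62 0 0 0 1; -0.34 0 -0.62 0 0 0 1; -0.34 0 -0.62 0 0 0 1"}}

```text
time_s: 1.2
eef_pos: [0.335, 0.3893, 0.2424]
eef_rot: [-0.59, 0.59, 0.39, -0.39]
wrist_force: [0.2, 0.5, -0.8]
opening: 1.0
```

Request:
{"op": "apply_moves", "data": {"plan": "-0.34 -0.1 -0.62 0 0 0 1; -0.34 -0.1 -0.62 0 0 0 1; -0.34 -0.1 -0.62 0 0 0 1; -0.34 -0.1 -0.62 0 0 0 1; -0.34 -0.1 -0.62 0 0 0 1"}}

```text
time_s: 1.7
eef_pos: [0.4445, 0.2503, 0.2677]
eef_rot: [-0.59, 0.59, 0.39, -0.39]
wrist_force: [0.3, 0.6, -0.4]
opening: 1.001
```

Request:
{"op": "apply_moves", "data": {"plan": "-0.34 0 -0.62 0 0 0 1; -0.34 0 -0.62 0 0 0 1; 0 0 0 0 1 0 1; 0 0 0 0 1 0 1; 0 0 0 0 1 0 1"}}

```text
time_s: 2.2
eef_pos: [0.4877, 0.1955, 0.2673]
eef_rot: [0.651, -0.651, -0.276, 0.276]
wrist_force: [-0.7, 0.2, 0.1]
opening: 0.995
```

Request:
{"op": "apply_moves", "data": {"plan": "0 0 0 0 1 0 1; 0 0 0 0 1 0 1; 0 0 0 0 1 0 1; 0 0 0 0 1 0 1; 0 0 0 0 1 0 1"}}

```text
time_s: 2.7
eef_pos: [0.4875, 0.196, 0.2674]
eef_rot: [-0.703, 0.703, 0.072, -0.072]
wrist_force: [0.0, -0.1, 0.8]
opening: 1.001
```

Request:
{"op": "apply_moves", "data": {"plan": "0 0 0 0 1 0 1; 0 0 0 0 1 0 1; 0 0 0 0 1 0 1; 0 0 0 0 0.5 0 1; 0 0 0 0 0 0 1"}}

```text
time_s: 3.2
eef_pos: [0.4875, 0.196, 0.2674]
eef_rot: [-0.703, 0.703, -0.075, 0.075]
wrist_force: [0.7, 0.5, 0.1]
opening: 0.995
```

```bash
python3 - <<'E'
from h import *
state()
k=ctrl.get_calibration("wrist"); im=ctrl.camera("wrist"); cv2.imwrite("pics/w1.png",im[:,:,::-1])
np.save("k1.npy",k,allow_pickle=True); print(k)
for n in("carriage_grip","insert_tab"):
    print(n,[(round(d["score"],2),[round(float(v),3) for v in d["point"]]) for d in ctrl.recognise("wrist",n)])
E
```

```text
t 3.2 p [0.4875 0.196  0.2674] x [ 0.978 -0.21   0.   ] y [ 0. -0. -1.] F [0.7 0.5 0.1] op 0.995 q [ 0.16  0.05  1.7  -0.    1.39  0.37]
{'intrinsics': array([[392.71337991,   0.        , 318.08005871],
       [  0.        , 392.71337991, 233.47316102],
       [  0.        ,   0.        ,   1.        ]]), 'R': array([[ 9.77606867e-01, -2.10439530e-01,  1.34902523e-04],
       [-2.00516551e-01, -9.31314284e-01,  3.04050682e-01],
       [-6.38586458e-02, -2.97269084e-01, -9.52655848e-01]]), 't': array([-0.43434865,  0.23231459,  0.4932581 ])}
carriage_grip [(0.79, [0.499, 0.215, 0.089])]
insert_tab [(0.92, [0.404, 0.056, 0.1]), (0.85, [0.652, 0.004, 0.042]), (0.81, [0.603, 0.173, 0.113])]
```

View pics/w1.png

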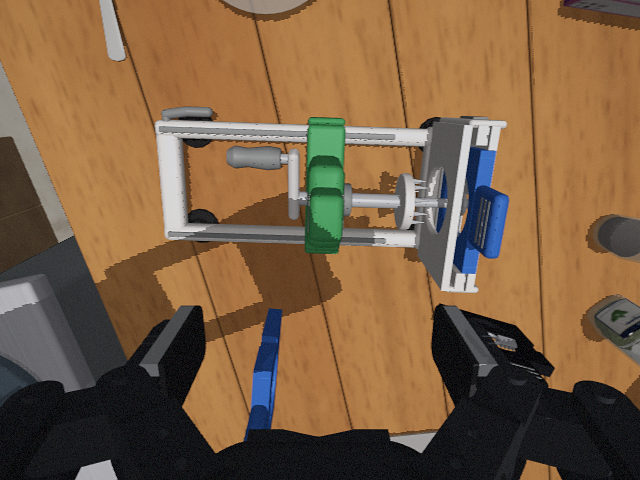

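```bash
python3 - <<'E'
import cv2
a=cv2.imread("pics/w1.png")[105:300,280:530]; cv2.imwrite("pics/w1c.png",cv2.resize(a,None,fx=3,fy=3,interpolation=2))
E
```

```text
(no output)
```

View pics/w1c.png

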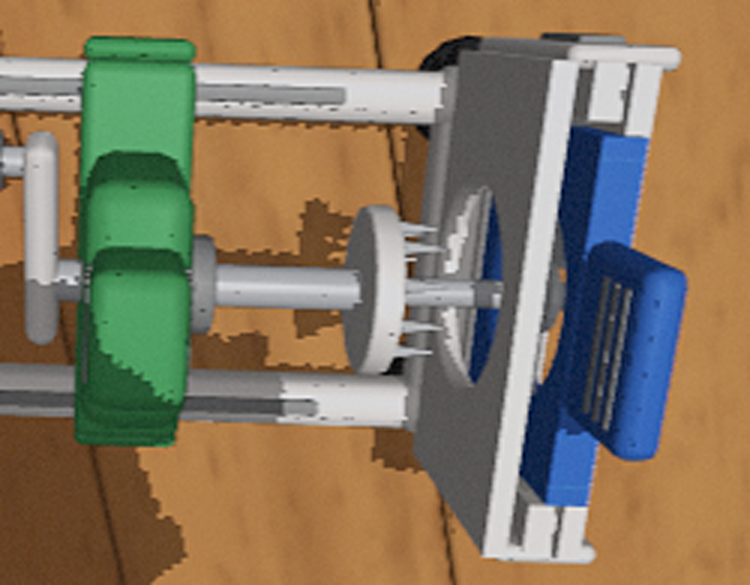

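```bash
python3 - <<'E'
from h import *
from scipy.optimize import least_squares
k=np.load("k1.npy",allow_pickle=True).item(); kt=ctrl.get_calibration("top")
w=lambda u,v:(u/3+280-.33,v/3+105-.33); c=lambda u,v:(u/5+210-.4,v/5+195-.4)
print("grip",ray("wrist",w(140,335),.14,k)); print("tab",ray("wrist",w(657,355),.147,k))
a=ray("wrist",w(648,140),.112,k);b=ray("wrist",w(588,505),.112,k);print("ins back edge",a,b,np.arctan2(-(a-b)[0],(a-b)[1]))
a=ray("wrist",w(565,60),.109,k);b=ray("wrist",w(498,555),.109,k);print("portal front slab",a,b,np.arctan2(-(a-b)[0],(a-b)[1]),np.linalg.norm(a-b))
a=ray("wrist",(170,123),.1,k);b=ray("wrist",(410,130),.1,k);d=b-a;print("rail",np.arctan2(d[1],d[0]))
a=ray("wrist",(175,237),.1,k);b=ray("wrist",(410,242),.1,k);d=b-a;print("rail",np.arctan2(d[1],d[0]))
E
```

```text
grip [0.49342664 0.20149677 0.14      ]
tab [0.6054112  0.17461066 0.147     ]
ins back edge [0.6215064  0.21569921 0.112     ] [0.59876812 0.12341293 0.112     ] -0.24157670359803984
portal front slab [0.60488285 0.23809981 0.109     ] [0.57458023 0.11225387 0.109     ] -0.2362931538050052 0.12944284637393103
rail -0.24020775176529902
rail -0.23452018915185435
```

```bash
python3 - <<'E'
from h import *
need([.493,.200,.128],-.235)
E
```

```text
shift shares in present tool axes [0.09 2.79 0.1 ] in target axes [0.09 2.79 0.1 ] turn shares [-0.    0.21  0.  ]
```

Request:
{"op": "apply_moves", "data": {"plan": "0.09 0 0.1 0 0.21 0 1; 0 0.7 0 0 0 0 1; 0 0.7 0 0 0 0 1; 0 0.7 0 0 0 0 1; 0 0.69 0 0 0 0 1"}}

```text
time_s: 3.85
eef_pos: [0.4929, 0.2, 0.1266]
eef_rot: [0.702, -0.702, 0.083, -0.083]
wrist_force: [0.8, 0.1, -0.4]
opening: 1.001
```

```bash
python3 - <<'E'
from h import *
state()
im=ctrl.camera("wrist"); cv2.imwrite("pics/w2.png",im[:,:,::-1])
E
```

```text
t 3.85 p [0.4929 0.2    0.1266] x [ 0.973 -0.233  0.001] y [ 0.001  0.    -1.   ] F [ 0.8  0.1 -0.4] op 1.001 q [ 0.16  0.22  1.81 -0.    1.11  0.4 ]
```

View pics/w2.png

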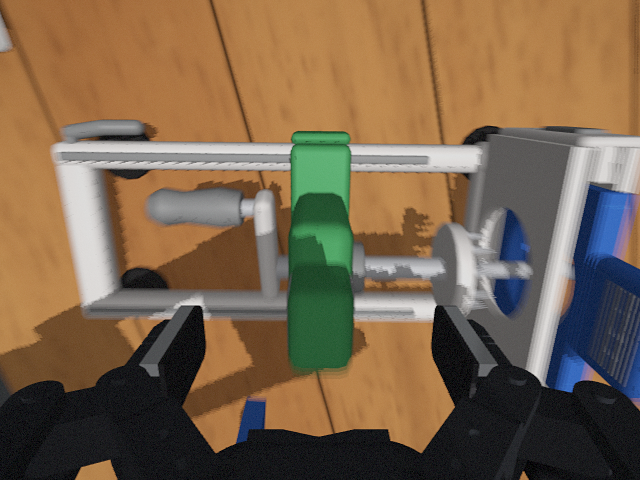

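Request:
{"op": "apply_moves", "data": {"plan": "0 0 0 0 0 0 0; 0 0 0 0 0 0 0; 0 0 0 0 0 0 0; 0 0 0 0 0 0 0; 0 0 0 0 0 0 0"}}

```text
time_s: 4.4
eef_pos: [0.4942, 0.2002, 0.1299]
eef_rot: [0.703, -0.702, 0.082, -0.085]
wrist_force: [-1.2, -1.1, 7.1]
opening: 0.27
```

Request:
{"op": "apply_moves", "data": {"plan": "0 0 0 0 0 0 0; 0 0 0 0 0 0 0; 0 0 0 0 0 0 0; 0 0 0 0 0 0 0; 0 0 0 0 0 0 0"}}

```text
time_s: 4.9
eef_pos: [0.4942, 0.2002, 0.1299]
eef_rot: [0.703, -0.702, 0.082, -0.085]
wrist_force: [-0.9, -1.0, 6.4]
opening: 0.265
```

Request:
{"op": "apply_moves", "data": {"plan": "-0.2 -0.04 0 0 0 0 0; -0.3 0 0 0 0 0 0; -0.3 0 0 0 0 0 0; -0.3 0 0 0 0 0 0; -0.2 0 0 0 0 0 0"}}

```text
time_s: 5.4
eef_pos: [0.4295, 0.2163, 0.13]
eef_rot: [0.703, -0.701, 0.083, -0.084]
wrist_force: [4.9, 5.7, -9.3]
opening: 0.27
```

Request:
{"op": "apply_moves", "data": {"plan": "-0.15 0 0 0 0 0 0; -0.13 0 0 0 0 0 0; -0.1 0 0 0 0 0 0; -0.05 0 0 0 0 0 0; 0 0 0 0 0 0 0"}}

```text
time_s: 5.9
eef_pos: [0.4162, 0.2196, 0.1301]
eef_rot: [0.703, -0.701, 0.078, -0.09]
wrist_force: [36.8, 0.5, -38.6]
opening: 0.269
```

```bash
python3 - <<'E'
from h import *
o=state(); print(np.linalg.norm(o["eef_pos"][:2]-[.4942,.2002]))
im=ctrl.camera("wrist"); cv2.imwrite("pics/w3.png",im[:,:,::-1])
E
```

```text
t 5.9 p [0.4162 0.2196 0.1301] x [ 0.972 -0.235  0.017] y [ 0.018  0.001 -1.   ] F [ 36.8   0.5 -38.6] op 0.269 q [ 0.23  0.07  1.97 -0.    1.08  0.47]
0.08040211405139457
```

View pics/w3.png

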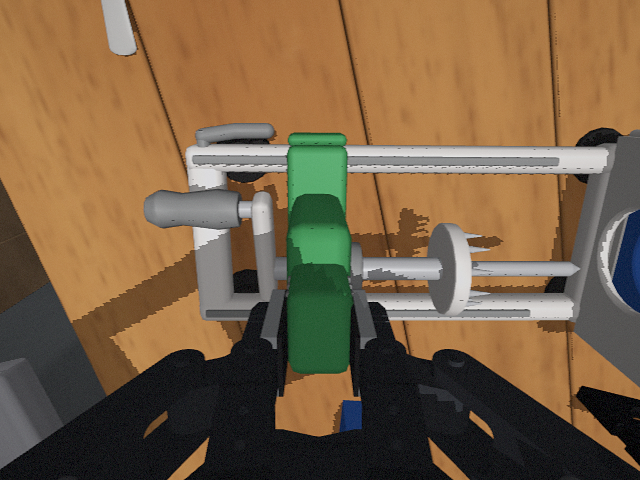

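Request:
{"op": "apply_moves", "data": {"plan": "0.08 0 0 0 0 0 0; 0.04 0 0 0 0 0 0; 0 0 0 0 0 0 0; 0 0 0 0 0 0 0; 0 0 0 0 0 0 0"}}

```text
time_s: 6.45
eef_pos: [0.4166, 0.2196, 0.13]
eef_rot: [0.703, -0.701, 0.082, -0.085]
wrist_force: [11.3, 5.6, -14.6]
opening: 0.266
```

Request:
{"op": "apply_moves", "data": {"plan": "0 0 0 0 0 0 0.6; 0 0 0 0 0 0 1; 0 0 0 0 0 0 1; 0 0 0 0 0 0 1; 0 0 0 0 0 0 1"}}

```text
time_s: 6.95
eef_pos: [0.4146, 0.2188, 0.13]
eef_rot: [0.702, -0.702, 0.083, -0.083]
wrist_force: [0.3, 0.1, 0.5]
opening: 1.0
```

Request:
{"op": "apply_moves", "data": {"plan": "0 -0.5 0 0 0 0 1; 0 -0.6 0 0 0 0 1; 0 -0.6 0 0 0 0 1; 0 -0.6 0 0 0 0 1; 0 -0.5 0 0 0 0 1"}}

```text
time_s: 7.45
eef_pos: [0.4148, 0.2188, 0.2717]
eef_rot: [0.702, -0.702, 0.083, -0.084]
wrist_force: [0.7, 0.1, 0.2]
opening: 0.999
```

```bash
python3 - <<'E'
from h import *
o=state()
k=ctrl.get_calibration("wrist");im=ctrl.camera("wrist"); cv2.imwrite("pics/w4.png",im[:,:,::-1]);np.save("k4.npy",k,allow_pickle=True)
need([.605,.173,.26],-.235)
E
```

```text
t 7.45 p [0.4148 0.2188 0.2717] x [ 0.972 -0.234  0.001] y [ 0.001  0.    -1.   ] F [0.7 0.1 0.2] op 0.999 q [ 0.23 -0.09  1.83 -0.    1.4   0.47]
shift shares in present tool axes [ 3.88  0.35 -0.02] in target axes [ 3.88  0.32 -0.02] turn shares [-0.03 -0.01  0.06]
```

View pics/w4.png

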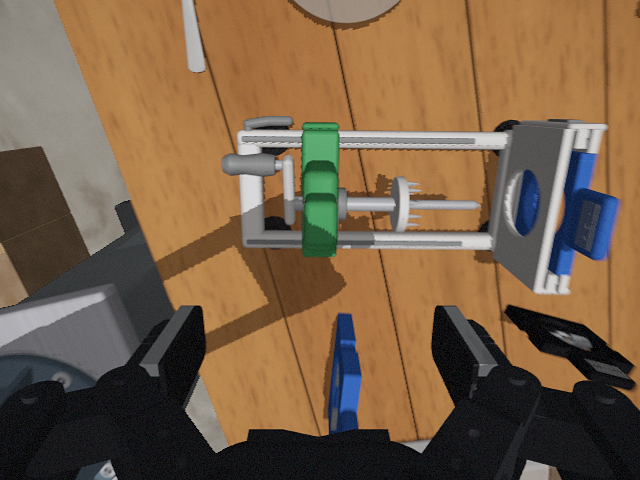

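Request:
{"op": "apply_moves", "data": {"plan": "0.7 0 0 0 0 0 1; 0.8 0 0 0 0 0 1; 0.8 0 0 0 0 0 1; 0.8 0 0 0 0 0 1; 0.78 0 0 0 0 0 1"}}

```text
time_s: 8.0
eef_pos: [0.6047, 0.1729, 0.2694]
eef_rot: [-0.702, 0.702, -0.083, 0.083]
wrist_force: [-0.1, -0.3, 0.7]
opening: 0.999
```

```bash
python3 - <<'E'
from h import *
o=state()
k=ctrl.get_calibration("wrist");im=ctrl.camera("wrist"); cv2.imwrite("pics/w5.png",im[:,:,::-1]);np.save("k5.npy",k,allow_pickle=True)
cv2.imwrite("pics/w5c.png",cv2.resize(im[100:300,180:440,::-1],None,fx=3,fy=3,interpolation=2))
E
```

```text
t 8.0 p [0.6047 0.1729 0.2694] x [ 0.972 -0.234 -0.   ] y [-0. -0. -1.] F [-0.1 -0.3  0.7] op 0.999 q [ 0.09  0.28  1.43 -0.    1.43  0.33]
```

View pics/w5c.png

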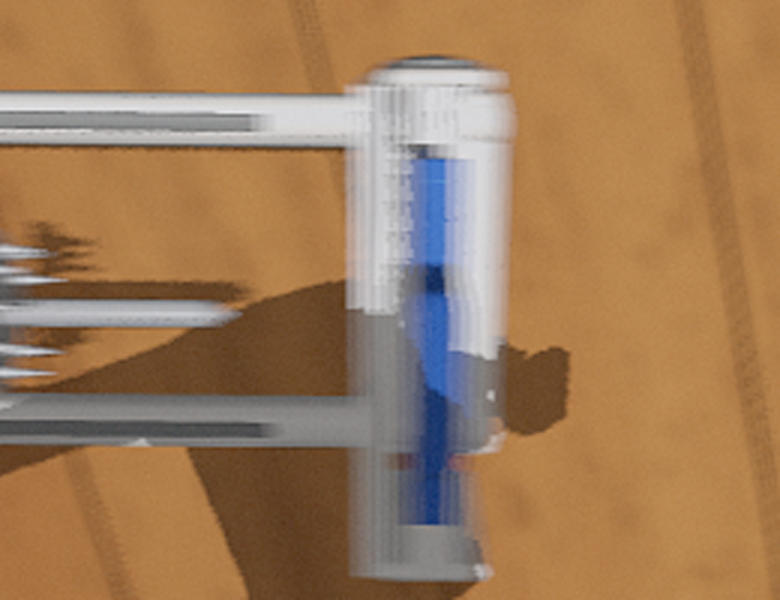

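```bash
python3 - <<'E'
from h import *
o=state()
k=ctrl.get_calibration("wrist");im=ctrl.camera("wrist"); cv2.imwrite("pics/w5.png",im[:,:,::-1]);np.save("k5.npy",k,allow_pickle=True)
cv2.imwrite("pics/w6c.png",cv2.resize(im[100:300,180:440,::-1],None,fx=3,fy=3,interpolation=2))
E
```

```text
t 8.05 p [0.6093 0.1704 0.2683] x [ 0.972 -0.237  0.002] y [ 0.002 -0.001 -1.   ] F [-0.6 -3.1  0.1] op 1.003 q [ 0.09  0.29  1.43 -0.    1.43  0.33]
```

View pics/w6c.png

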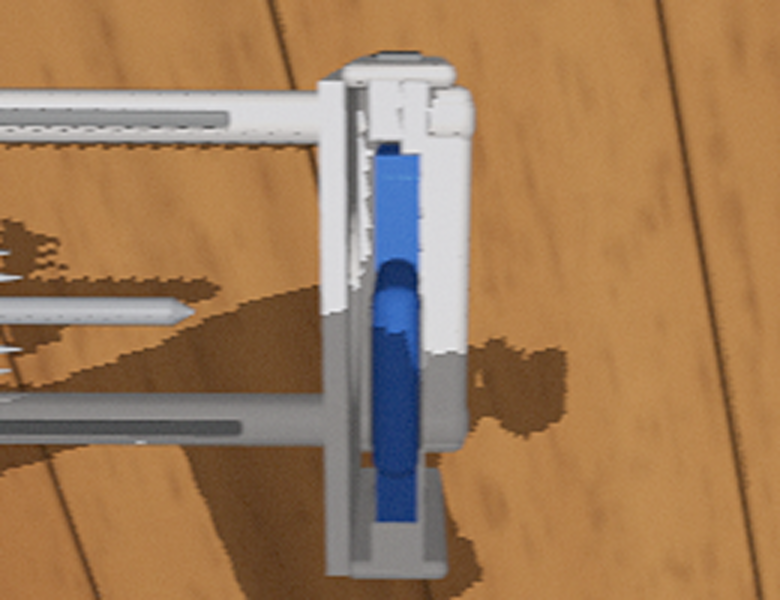

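```bash
python3 - <<'E'
from h import *
o=state()
k=np.load("k5.npy",allow_pickle=True).item()
w=lambda u,v:(u/3+180-.33,v/3+100-.33)
for uv,z in [((396,330),.147),((396,475),.147),((397,155),.112),((397,520),.112)]: print(ray("wrist",w(*uv),z,k).round(4))
# model projection of tab top corners
ax=np.array([np.cos(-.235),np.sin(-.235),0]);ay=np.array([-ax[1],ax[0],0])
for c in ([.605,.173],[.606,.171]):
  C=np.array([*c,.147]); P=[C+s*.0055*ax+t*.023*ay for s in(-1,1) for t in(-1,1)]
  I=np.array([*c,.112]); P+=[I+s*.0055*ax+t*.048*ay for s in(-1,1) for t in(-1,1)]
  print(((proj("wrist",P,k)-[180,100])*3).round(0).tolist())
need([.606,.171,.13],-.235)
E
```

```text
t 8.1 p [0.6065 0.1713 0.268 ] x [ 0.972 -0.237 -0.   ] y [-0.    -0.001 -1.   ] F [ 1.4 -0.4  0.4] op 1.0 q [ 0.09  0.28  1.43 -0.    1.43  0.33]
[0.6075 0.184  0.147 ]
[0.5992 0.1506 0.147 ]
[0.6156 0.2175 0.112 ]
[0.5926 0.125  0.112 ]
[[373.0, 474.0], [370.0, 277.0], [421.0, 473.0], [420.0, 277.0], [379.0, 514.0], [373.0, 145.0], [420.0, 514.0], [419.0, 144.0]]
[[379.0, 481.0], [377.0, 285.0], [427.0, 480.0], [427.0, 284.0], [384.0, 520.0], [379.0, 152.0], [426.0, 519.0], [425.0, 152.0]]
shift shares in present tool axes [-0.01  2.76 -0.01] in target axes [-0.01  2.76 -0.01] turn shares [ 0.01 -0.03 -0.  ]
```

Request:
{"op": "apply_moves", "data": {"plan": "-0.03 0.6 0 0 -0.03 0 1; 0 0.65 0 0 0 0 1; 0 0.65 0 0 0 0 1; 0 0.6 0 0 0 0 1; 0 0.22 0 0 0 0 1"}}

```text
time_s: 8.6
eef_pos: [0.5989, 0.1737, 0.13]
eef_rot: [-0.702, 0.703, -0.084, 0.08]
wrist_force: [0.2, -1.1, 0.4]
opening: 1.0
```

```bash
python3 - <<'E'
from h import *
ctrl.camera("wrist")
o=state()
k=ctrl.get_calibration("wrist");im=ctrl.camera("wrist"); cv2.imwrite("pics/w7.png",im[:,:,::-1])
need([.6047,.1715,.131],-.232)
E
```

```text
t 8.65 p [0.5989 0.1737 0.1298] x [ 0.973 -0.23  -0.006] y [-0.007 -0.001 -1.   ] F [-1.5  0.2 -1.7] op 1.001 q [0.09 0.41 1.56 0.   1.18 0.32]
shift shares in present tool axes [ 0.1   0.02 -0.02] in target axes [ 0.1   0.02 -0.02] turn shares [ 0.01 -0.   -0.03]
```

View pics/w7.png

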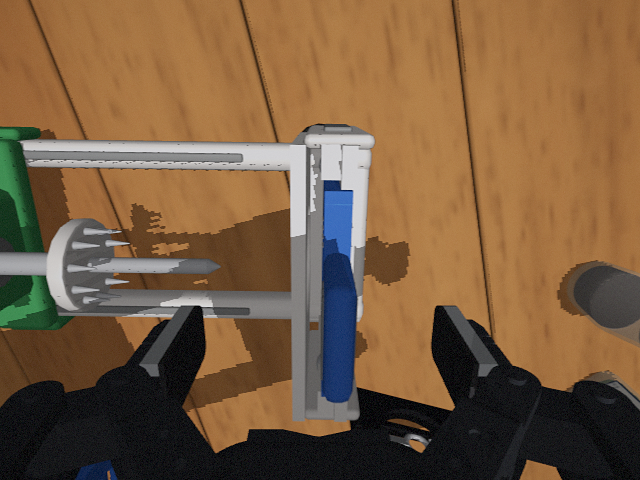

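Request:
{"op": "apply_moves", "data": {"plan": "0 0 0 0 0 0 1; 0 0 0 0 0 0 1; 0 0 0 0 0 0 1; 0 0 0 0 0 0 1; 0 0 0 0 0 0 1"}}

```text
time_s: 9.2
eef_pos: [0.6021, 0.1737, 0.1345]
eef_rot: [0.702, -0.702, 0.082, -0.082]
wrist_force: [-0.2, -0.5, -0.8]
opening: 0.999
```

```bash
python3 - <<'E'
from h import *
o=state()
need([.6047,.1715,.131],-.232)
E
```

```text
t 9.2 p [0.6021 0.1737 0.1345] x [ 0.973 -0.231  0.001] y [ 0.001  0.    -1.   ] F [-0.2 -0.5 -0.8] op 0.999 q [ 0.09  0.4   1.56 -0.    1.18  0.32]
shift shares in present tool axes [ 0.06  0.07 -0.03] in target axes [ 0.06  0.07 -0.03] turn shares [-0.   -0.    0.01]
```

Request:
{"op": "apply_moves", "data": {"plan": "0.06 0.05 -0.03 0 0 0 1; 0 0 0 0 0 0 1; 0 0 0 0 0 0 1; 0 0 0 0 0 0 1; 0 0 0 0 0 0 1"}}

```text
time_s: 9.7
eef_pos: [0.6043, 0.1716, 0.1312]
eef_rot: [-0.702, 0.702, -0.082, 0.082]
wrist_force: [0.1, -0.1, -0.1]
opening: 0.998
```

```bash
python3 - <<'E'
from h import *
o=state()
k=ctrl.get_calibration("wrist");im=ctrl.camera("wrist"); cv2.imwrite("pics/w8.png",im[:,:,::-1])
E
```

```text
t 9.7 p [0.6043 0.1716 0.1312] x [ 0.973 -0.23  -0.   ] y [-0. -0. -1.] F [ 0.1 -0.1 -0.1] op 0.998 q [ 0.09  0.41  1.55 -0.    1.18  0.32]
```

View pics/w8.png

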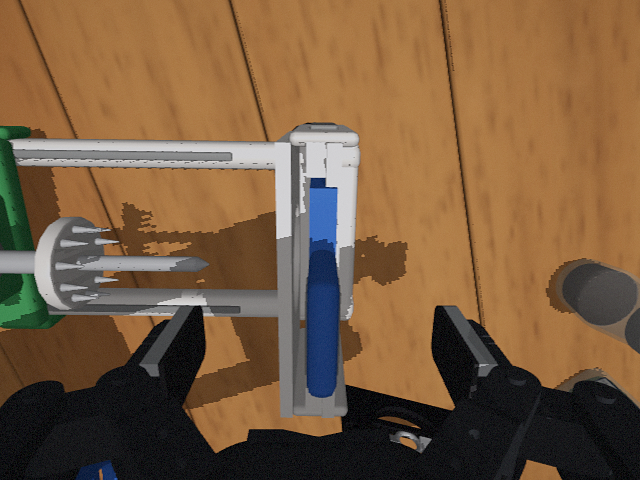

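Request:
{"op": "apply_moves", "data": {"plan": "0.02 0 0 0 0 0 0.5; 0 0 0 0 0 0 0; 0 0 0 0 0 0 0; 0 0 0 0 0 0 0; 0 0 0 0 0 0 0"}}

```text
time_s: 10.25
eef_pos: [0.6053, 0.1713, 0.1313]
eef_rot: [-0.702, 0.702, -0.082, 0.082]
wrist_force: [0.7, 0.4, -0.1]
opening: 0.139
```

Request:
{"op": "apply_moves", "data": {"plan": "0 0 0 0 0 0 0; 0 0 0 0 0 0 0; 0 0 0 0 0 0 0; 0 0 0 0 0 0 0; 0 0 0 0 0 0 0"}}

```text
time_s: 10.75
eef_pos: [0.6054, 0.1714, 0.1314]
eef_rot: [0.702, -0.702, 0.082, -0.082]
wrist_force: [-0.2, 0.1, 0.8]
opening: 0.118
```

```bash
python3 - <<'E'
from h import *
o=state(); print(o["torque"].round(2))
k=ctrl.get_calibration("wrist");im=ctrl.camera("wrist"); cv2.imwrite("pics/w9.png",im[:,:,::-1])
E
```

```text
t 10.75 p [0.6054 0.1714 0.1314] x [ 0.973 -0.23   0.   ] y [ 0.  0. -1.] F [-0.2  0.1  0.8] op 0.118 q [ 0.09  0.41  1.55 -0.    1.18  0.32]
[-0.02  0.06  0.01]
```

View pics/w9.png

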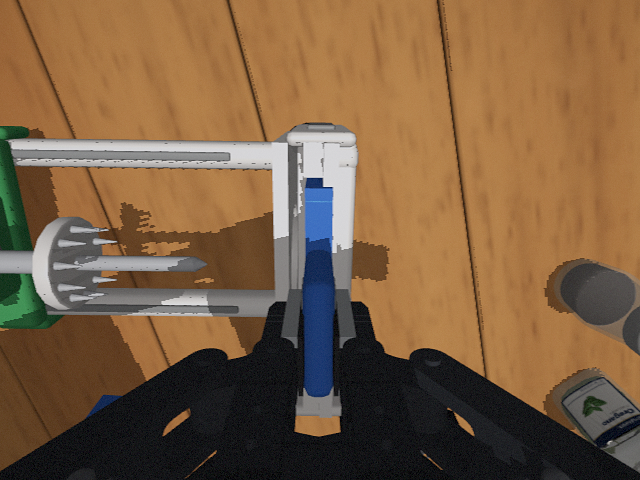

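Firm grip on the tab at an opening of 0.118, about 10 mm, with no side force. Now I pull straight up, slowly at first.

Request:
{"op": "apply_moves", "data": {"plan": "0 -0.06 0 0 0 0 0; 0 -0.08 0 0 0 0 0; 0 -0.1 0 0 0 0 0; 0 -0.12 0 0 0 0 0; 0 -0.14 0 0 0 0 0"}}

```text
time_s: 11.3
eef_pos: [0.6046, 0.1713, 0.1562]
eef_rot: [-0.702, 0.702, -0.083, 0.081]
wrist_force: [-0.4, 0.4, -6.1]
opening: 0.115
```

Request:
{"op": "apply_moves", "data": {"plan": "0 -0.25 0 0 0 0 0; 0 -0.3 0 0 0 0 0; 0 -0.3 0 0 0 0 0; 0 -0.3 0 0 0 0 0; 0 -0.3 0 0 0 0 0"}}

```text
time_s: 11.8
eef_pos: [0.6059, 0.1714, 0.2316]
eef_rot: [0.703, -0.702, 0.081, -0.083]
wrist_force: [-0.1, -0.3, -1.0]
opening: 0.115
```

Request:
{"op": "apply_moves", "data": {"plan": "0 -0.3 0 0 0 0 0; 0 -0.35 0 0 0 0 0; 0 -0.35 0 0 0 0 0; 0 -0.3 0 0 0 0 0; 0 0 0 0 0 0 0"}}

```text
time_s: 12.3
eef_pos: [0.6066, 0.1715, 0.2972]
eef_rot: [0.703, -0.702, 0.08, -0.084]
wrist_force: [0.5, 0.9, -0.3]
opening: 0.114
```

```bash
python3 - <<'E'
from h import *
o=state()
for c in("wrist","top","scene"):
    im=ctrl.camera(c); cv2.imwrite(f"pics/{c}10.png",im[:,:,::-1])
E
```

```text
t 12.3 p [0.6066 0.1715 0.2972] x [ 0.973 -0.23   0.005] y [ 0.005  0.    -1.   ] F [ 0.5  0.9 -0.3] op 0.114 q [0.09 0.26 1.4  0.   1.48 0.32]
```

View pics/wrist10.png

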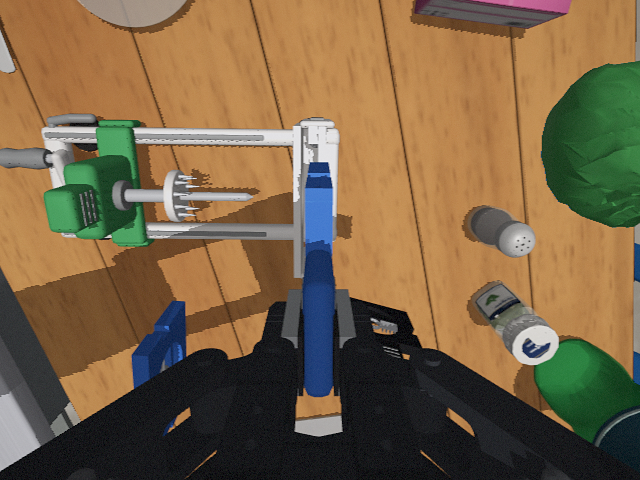

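View pics/scene10.png

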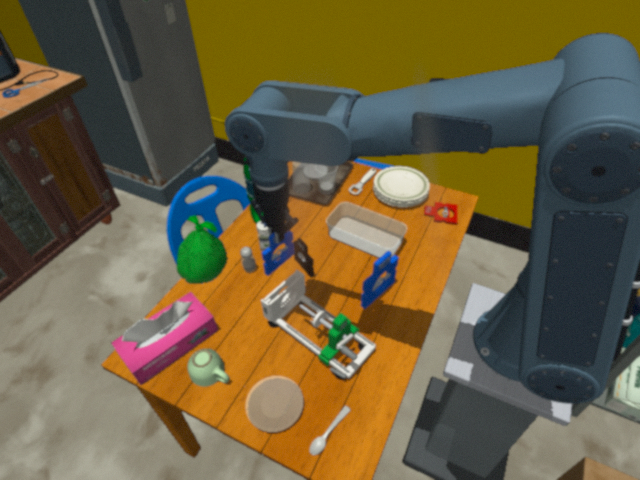

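```bash
python3 - <<'E'
from h import *
c=lambda u,v:(u/6+340-.4,v/6+200-.4)
F=[ray("top",c(*p),.003) for p in [(103,105),(307,118),(282,532),(78,518)]]
Rm=[ray("top",c(*p),.064) for p in [(100,73),(342,87),(310,550),(66,532)]]
for P in(F,Rm):
    P=np.array(P); d=(P[0]+P[1]-P[2]-P[3])/2; e=(P[0]+P[3]-P[1]-P[2])/2
    print(P.mean(0).round(4),"len",np.linalg.norm(d).round(3),"wid",np.linalg.norm(e).round(3),"yaw",np.arctan2(d[1],d[0]).round(3),np.arctan2(-e[0],e[1]).round(3))
need([.442,-.188,.297],-.066)
E
```

```text
[ 0.5117 -0.1915  0.003 ] len 0.228 wid 0.112 yaw -0.062 -0.057
[ 0.5119 -0.1911  0.064 ] len 0.244 wid 0.128 yaw -0.074 -0.056
shift shares in present tool axes [-1.51 -0.08 -7.74] in target axes [-2.78 -0.08 -7.39] turn shares [ 0.   -1.39 -0.01]
```

Request:
{"op": "apply_moves", "data": {"plan": "-0.06 0 -0.3 0 0 0 0; -0.1 0 -0.5 0 0 0 0; -0.12 0 -0.6 0 0 0 0; -0.12 0 -0.6 0 0 0 0; -0.12 0 -0.6 0 0 0 0"}}

```text
time_s: 12.95
eef_pos: [0.5485, 0.0493, 0.2926]
eef_rot: [-0.702, 0.702, -0.083, 0.081]
wrist_force: [-1.0, -0.1, 0.1]
opening: 0.116
```

Request:
{"op": "apply_moves", "data": {"plan": "-0.12 0 -0.6 0 0 0 0; -0.12 0 -0.6 0 0 0 0; -0.12 0 -0.6 0 0 0 0; -0.12 0 -0.6 0 0 0 0; -0.12 0 -0.6 0 0 0 0"}}

```text
time_s: 13.45
eef_pos: [0.4846, -0.0895, 0.2928]
eef_rot: [0.702, -0.702, 0.083, -0.082]
wrist_force: [1.4, 0.9, -1.3]
opening: 0.118
```

Request:
{"op": "apply_moves", "data": {"plan": "-0.12 0 -0.6 0 0 0 0; -0.12 0 -0.6 0 0 0 0; -0.11 0 -0.5 0 0 0 0; -0.07 0 -0.4 0 -0.3 0 0; 0 0 0 0 -0.5 0 0"}}

```text
time_s: 13.95
eef_pos: [0.4396, -0.1877, 0.2928]
eef_rot: [-0.705, 0.705, -0.05, 0.048]
wrist_force: [-0.1, 0.5, -0.9]
opening: 0.119
```

Request:
{"op": "apply_moves", "data": {"plan": "0 0 0 0 -0.4 0 0; 0 0 0 0 -0.2 0 0; 0 0 0 0 0 0 0; 0 0 0 0 0 0 0; 0 0 0 0 0 0 0"}}

```text
time_s: 14.45
eef_pos: [0.4416, -0.1854, 0.2936]
eef_rot: [0.707, -0.707, 0.023, -0.023]
wrist_force: [0.2, 0.3, -0.7]
opening: 0.114
```

```bash
python3 - <<'E'
from h import *
o=state()
k=ctrl.get_calibration("wrist")
for c in("wrist","top"):
    im=ctrl.camera(c); cv2.imwrite(f"pics/{c}11.png",im[:,:,::-1])
np.save("k11.npy",k,allow_pickle=True)
print(ctrl.recognise("wrist","tub")[:2])
# project floor/rim corners
a=-.063;ax=np.array([np.cos(a),np.sin(a),0]);ay=np.array([-ax[1],ax[0],0]);C=np.array([.512,-.1915,0])
im=cv2.imread("pics/wrist11.png")
for L,W,z,col in((.224,.112,.003,(0,0,255)),(.245,.130,.064,(0,255,0))):
    P=[C+[0,0,z]+s*L/2*ax+t*W/2*ay for s,t in((-1,-1),(1,-1),(1,1),(-1,1))]
    cv2.polylines(im,[proj("wrist",P,k).astype(int)],True,col,1)
cv2.imwrite("pics/w11o.png",im)
need([.442,-.187,.2],-.063)
E
```

```text
t 14.45 p [ 0.4416 -0.1854  0.2936] x [ 0.998 -0.065 -0.   ] y [-0.  0. -1.] F [ 0.2  0.3 -0.7] op 0.114 q [-0.65 -0.08  1.78 -0.    1.45 -0.58]
[{'point': [0.5289, -0.1947, 0.0018], 'score': 0.87}]
shift shares in present tool axes [ 0.01  1.88 -0.03] in target axes [ 0.01  1.88 -0.03] turn shares [-0.   -0.01 -0.  ]
```

View pics/w11o.png

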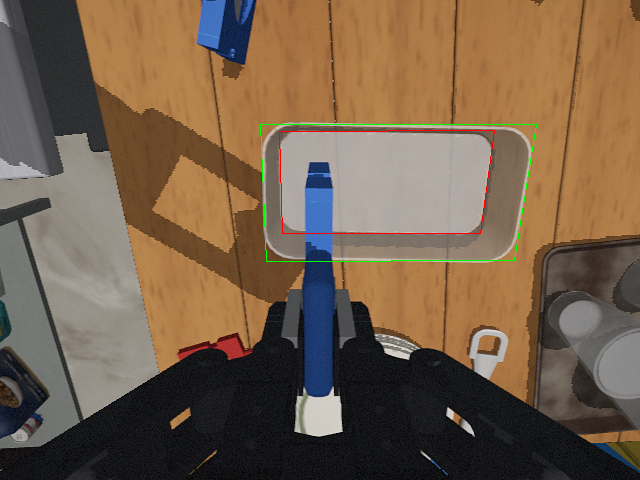

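View pics/top11.png

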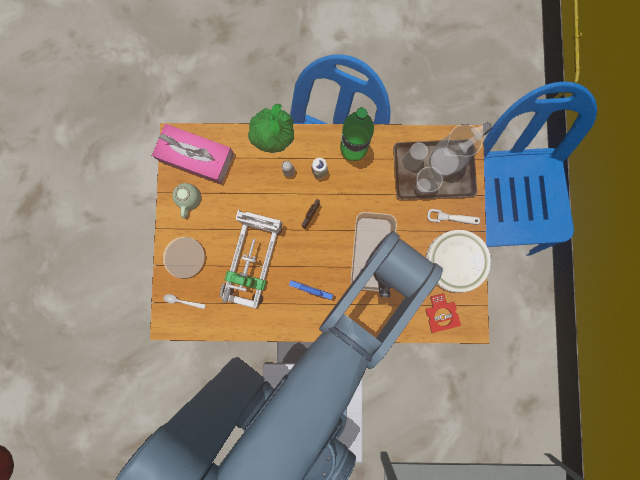

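Request:
{"op": "apply_moves", "data": {"plan": "0 0.4 -0.03 0 0 0 0; 0 0.7 0 0 0 0 0; 0 0.7 0 0 0 0 0; 0 0.6 0 0 0 0 0; 0 0.3 0 0 0 0 0"}}

```text
time_s: 15.1
eef_pos: [0.4402, -0.1859, 0.1559]
eef_rot: [0.708, -0.706, 0.024, -0.022]
wrist_force: [0.3, 0.8, -0.5]
opening: 0.112
```

Request:
{"op": "apply_moves", "data": {"plan": "0 0.3 0 0 0 0 0; 0 0.3 0 0 0 0 0; 0 0.25 0 0 0 0 0; 0 0.1 0 0 0 0 0; 0 0 0 0 0 0 0"}}

```text
time_s: 15.6
eef_pos: [0.4412, -0.1868, 0.1107]
eef_rot: [0.707, -0.706, 0.023, -0.022]
wrist_force: [-1.1, -0.6, 0.2]
opening: 0.118
```

```bash
python3 - <<'E'
from h import *
o=state()
for c in("wrist","scene"):
    im=ctrl.camera(c); cv2.imwrite(f"pics/{c}12.png",im[:,:,::-1])
    if c=="scene": cv2.imwrite("pics/s12c.png",cv2.resize(im[150:310,290:470,::-1],None,fx=4,fy=3.7,interpolation=2))
need([.442,-.187,.104],-.063)
E
```

```text
t 15.6 p [ 0.4412 -0.1868  0.1107] x [ 0.998 -0.065 -0.001] y [-0.001  0.001 -1.   ] F [-1.1 -0.6  0.2] op 0.118 q [-0.65  0.14  1.95  0.    1.05 -0.58]
shift shares in present tool axes [0.   0.16 0.01] in target axes [0.   0.16 0.01] turn shares [ 0.   -0.01  0.01]
```

View pics/wrist12.png

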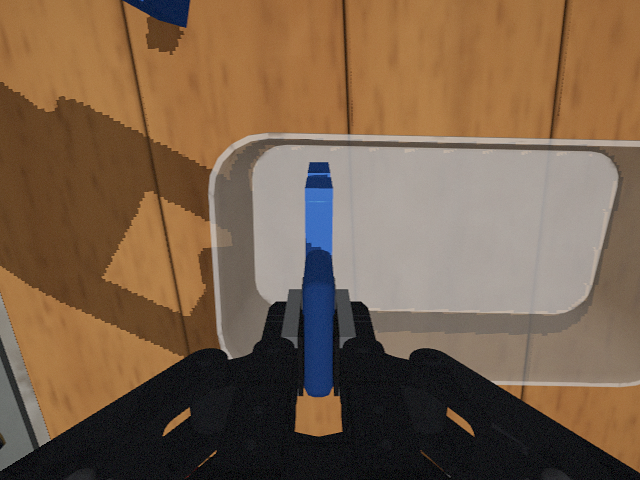

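View pics/s12c.png

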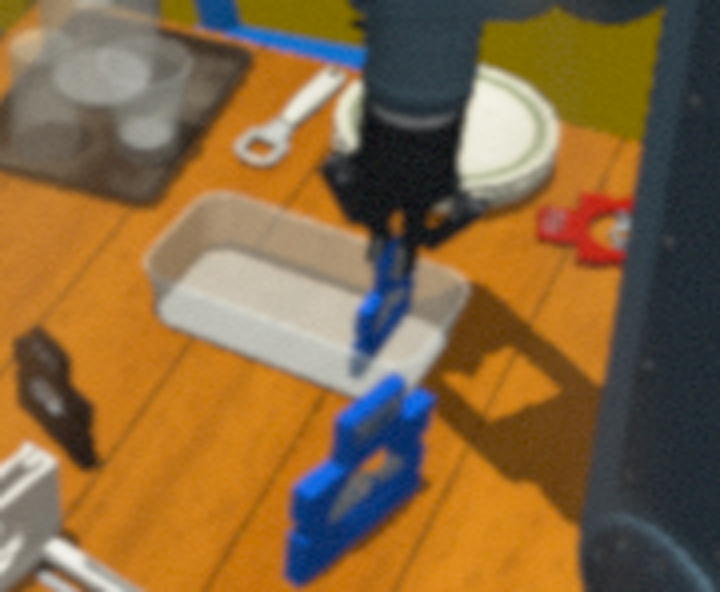

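Request:
{"op": "apply_moves", "data": {"plan": "0.15 0.006 0 0 0 0.65 0; 0.15 0.006 0 0 0 0.65 0; 0.15 0.006 0 0 0 0.65 0; 0.15 0.006 0 0 0 0.65 0; 0.15 0.006 0 0 0 0.65 0"}}

```text
time_s: 16.2
eef_pos: [0.4795, -0.1899, 0.1052]
eef_rot: [0.697, -0.689, 0.16, 0.115]
wrist_force: [-0.4, 0.4, -0.5]
opening: 0.118
```

```bash
cat >> h.py <<'E'
def ins():
    o=state(); r=rot(o)
    for dx in(-.0055,.0055): print("bottom corner",(o["eef_pos"]+r.apply([dx,.097,0])).round(4))
    print("tub x of origin",round(float((o["eef_pos"]+r.apply([0,.097,0])-[.512,-.1915,0])@[np.cos(.063),-np.sin(.063),0]),4))
E
python3 -c "
from h import *
ins()"
```

```text
t 16.2 p [ 0.4795 -0.1899  0.1052] x [ 0.923 -0.06  -0.381] y [-0.38   0.023 -0.925] F [-0.4  0.4 -0.5] op 0.118 q [-0.51  0.47  1.58 -0.17  1.45 -0.39]
bottom corner [ 0.4375 -0.1873  0.0176]
bottom corner [ 0.4477 -0.188   0.0135]
tub x of origin -0.0695
```

Tilting works as planned and the bottom edge stays in place. I continue the tilt.

Request:
{"op": "apply_moves", "data": {"plan": "0.15 0.006 0 0 0 0.65 0; 0.15 0.006 0 0 0 0.65 0; 0.15 0.006 0 0 0 0.65 0; 0.15 0.006 0 0 0 0.65 0; 0.15 0.006 0 0 0 0.65 0"}}

```text
time_s: 16.7
eef_pos: [0.5104, -0.1918, 0.0842]
eef_rot: [0.662, -0.645, 0.29, 0.248]
wrist_force: [0.7, -0.8, -0.9]
opening: 0.114
```

Request:
{"op": "apply_moves", "data": {"plan": "0 0 0 0 0 0 0; 0 0 0 0 0 0 0; 0 0 0 0 0 0 0; 0 0 0 0 0 0 0; 0 0 0 0 0 0 0"}}

```text
time_s: 17.2
eef_pos: [0.5093, -0.1917, 0.0848]
eef_rot: [0.662, -0.646, 0.289, 0.247]
wrist_force: [0.7, 1.0, -0.7]
opening: 0.118
```

```bash
python3 -c "
from h import *
ins()
im=ctrl.camera('scene'); cv2.imwrite('pics/s13c.png',cv2.resize(im[150:310,290:470,::-1],None,fx=4,fy=3.7,interpolation=2))"
```

```text
t 17.2 p [ 0.5093 -0.1917  0.0848] x [ 0.711 -0.047 -0.702] y [-0.7    0.045 -0.713] F [ 0.7  1.  -0.7] op 0.118 q [-0.43  0.83  1.21 -0.27  1.84 -0.34]
bottom corner [ 0.4375 -0.1871  0.0195]
bottom corner [ 0.4453 -0.1876  0.0118]
tub x of origin -0.0707
```

View pics/s13c.png

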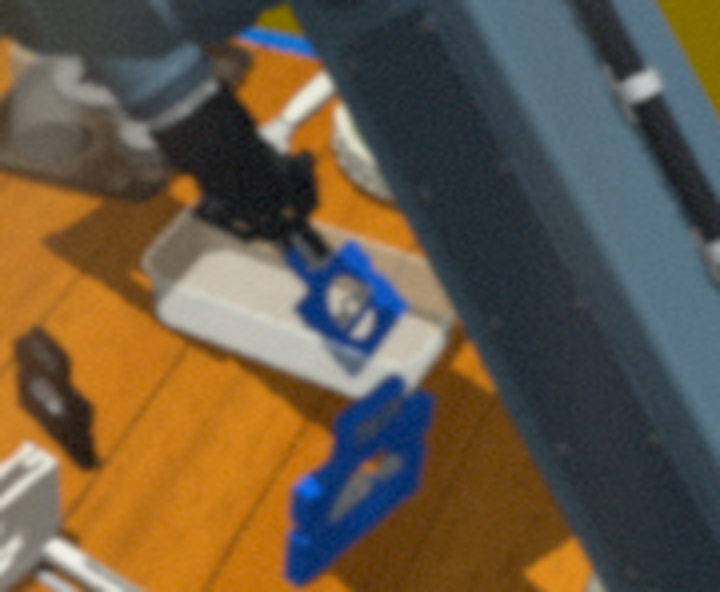

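Request:
{"op": "apply_moves", "data": {"plan": "0.04 0.04 0 0 0 0 0; 0.04 0.04 0 0 0 0 0; 0.025 0.025 0 0 0 0 0; 0.01 0.01 0 0 0 0 0; 0 0 0 0 0 0 0"}}

```text
time_s: 17.75
eef_pos: [0.509, -0.1914, 0.0751]
eef_rot: [0.662, -0.645, 0.29, 0.248]
wrist_force: [-0.4, -0.8, 0.7]
opening: 0.12
```

```bash
python3 -c "
from h import *
ins()"
```

```text
t 17.75 p [ 0.509  -0.1914  0.0751] x [ 0.709 -0.046 -0.704] y [-0.702  0.046 -0.711] F [-0.4 -0.8  0.7] op 0.12 q [-0.43  0.84  1.21 -0.27  1.83 -0.34]
bottom corner [ 0.437  -0.1867  0.0101]
bottom corner [ 0.4448 -0.1872  0.0023]
tub x of origin -0.0712
```

Request:
{"op": "apply_moves", "data": {"plan": "0.11 0 0 0 0 0.5 0; 0.11 0 0 0 0 0.5 0; 0 0 0 0 0 0 0; 0 0 0 0 0 0 0; 0 0 0 0 0 0 0"}}

```text
time_s: 18.25
eef_pos: [0.5168, -0.1919, 0.0674]
eef_rot: [0.647, -0.627, 0.327, 0.286]
wrist_force: [0.7, 0.1, -1.0]
opening: 0.117
```

```bash
python3 -c "
from h import *
ins()"
```

```text
t 18.25 p [ 0.5168 -0.1919  0.0674] x [ 0.622 -0.04  -0.782] y [-0.781  0.051 -0.623] F [ 0.7  0.1 -1. ] op 0.117 q [-0.42  0.95  1.09 -0.3   1.95 -0.34]
bottom corner [ 0.4377 -0.1868  0.0112]
bottom corner [ 0.4445 -0.1872  0.0026]
tub x of origin -0.0711
```

Request:
{"op": "apply_moves", "data": {"plan": "0 0 0 0 0 0 0.2; 0 0 0 0 0 0 0.25; 0 0 0 0 0 0 0.3; 0 0 0 0 0 0 0.35; 0 0 0 0 0 0 0.35"}}

```text
time_s: 18.75
eef_pos: [0.5168, -0.192, 0.0674]
eef_rot: [0.646, -0.627, 0.328, 0.287]
wrist_force: [-0.1, -0.1, -0.1]
opening: 0.354
```

```bash
python3 -c "
from h import *
state()
im=ctrl.camera('scene'); cv2.imwrite('pics/s14c.png',cv2.resize(im[150:310,290:470,::-1],None,fx=4,fy=3.7,interpolation=2))
im=ctrl.camera('wrist'); cv2.imwrite('pics/w14.png',im[:,:,::-1])"
```

```text
t 18.75 p [ 0.5168 -0.192   0.0674] x [ 0.621 -0.04  -0.783] y [-0.781  0.05  -0.622] F [-0.1 -0.1 -0.1] op 0.354 q [-0.42  0.95  1.09 -0.3   1.95 -0.34]
```

View pics/s14c.png

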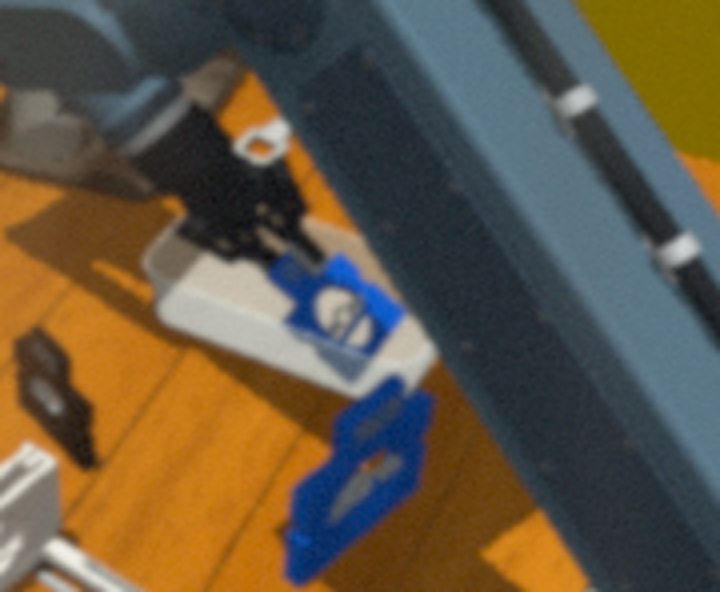

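View pics/w14.png

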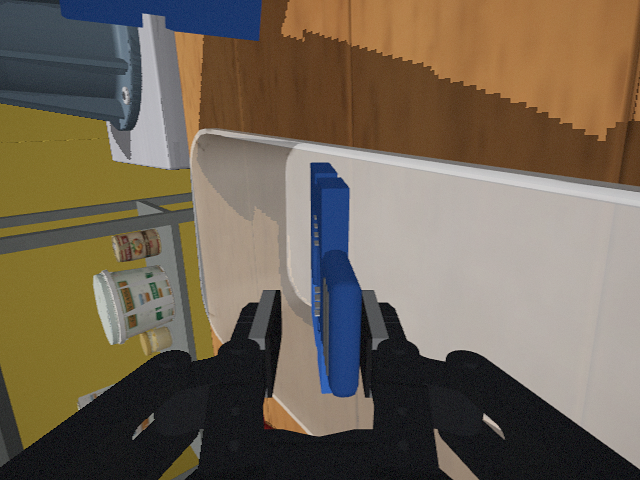

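Request:
{"op": "apply_moves", "data": {"plan": "0.07 0.055 0 0 0 0 0.35; 0.09 0.07 0 0 0 0 0.35; 0.09 0.07 0 0 0 0 0.35; 0.06 0.05 0 0 0 0 0.35; 0 0 0 0 0 0 0.35"}}

```text
time_s: 19.35
eef_pos: [0.5161, -0.1916, 0.0464]
eef_rot: [0.646, -0.626, 0.328, 0.287]
wrist_force: [1.0, -0.7, -0.0]
opening: 0.35
```

```bash
python3 -c "
from h import *
state()
im=ctrl.camera('wrist'); cv2.imwrite('pics/w15.png',im[:,:,::-1])"
```

```text
t 19.35 p [ 0.5161 -0.1916  0.0464] x [ 0.619 -0.039 -0.784] y [-0.783  0.051 -0.62 ] F [ 1.  -0.7 -0. ] op 0.35 q [-0.42  0.98  1.09 -0.29  1.93 -0.33]
```

View pics/w15.png

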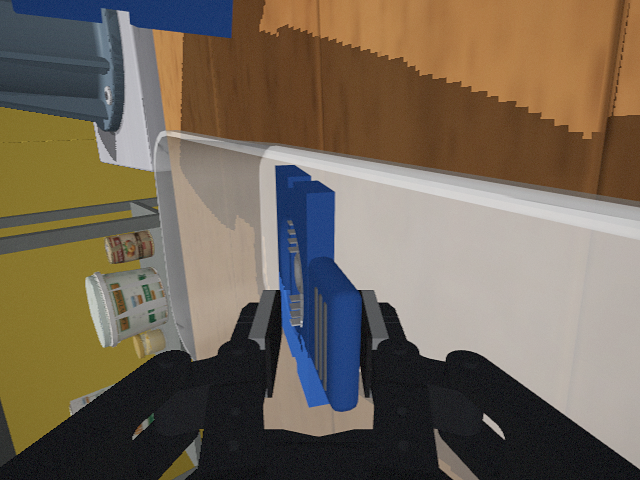

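Request:
{"op": "apply_moves", "data": {"plan": "0 0 0 0 0 0 0.4; 0 0 0 0 0 0 0.45; 0 -0.15 0 0 0 0 0.45; 0 -0.25 0 0 0 0 0.45; 0 -0.35 0 0 0 0 0.45"}}

```text
time_s: 19.9
eef_pos: [0.5462, -0.1937, 0.0713]
eef_rot: [0.646, -0.626, 0.328, 0.287]
wrist_force: [0.9, -0.7, -0.3]
opening: 0.45
```

Request:
{"op": "apply_moves", "data": {"plan": "0 -0.5 0 0 0 0 0.45; 0 -0.6 0 0 0 0 0.45; 0 -0.6 0 0 0 0 0.45; 0 -0.5 0 0 0 0 0.45; 0 -0.2 0 0 0 0 0.45"}}

```text
time_s: 20.4
eef_pos: [0.6418, -0.2006, 0.1481]
eef_rot: [0.647, -0.627, 0.327, 0.285]
wrist_force: [-0.4, -0.8, -0.7]
opening: 0.448
```

```bash
python3 -c "
from h import *
state()
im=ctrl.camera('wrist'); cv2.imwrite('pics/w16.png',im[:,:,::-1])
im=ctrl.camera('scene'); cv2.imwrite('pics/s16.png',im[:,:,::-1])"
```

```text
t 20.4 p [ 0.6418 -0.2006  0.1481] x [ 0.624 -0.042 -0.781] y [-0.779  0.05  -0.625] F [-0.4 -0.8 -0.7] op 0.448 q [-0.37  1.15  0.54 -0.32  2.29 -0.41]
```

View pics/w16.png

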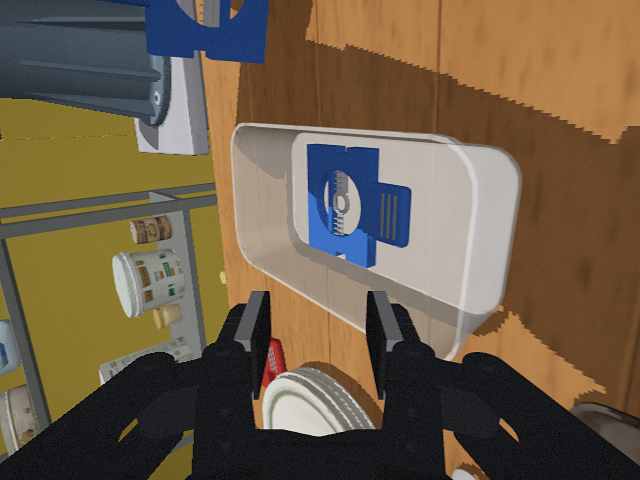

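View pics/s16.png

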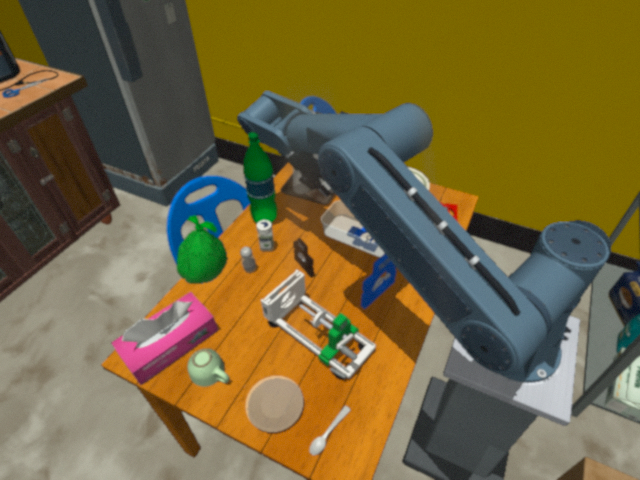

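Request:
{"op": "apply_moves", "data": {"plan": "-0.2 -0.15 0 0 0 0 0.45; -0.3 -0.24 0 0 0 0 0.45; -0.3 -0.24 0 0 0 0 0.45; -0.15 -0.12 0 0 0 0 0.45; 0 0 0 0 0 0 0.45"}}

```text
time_s: 21.0
eef_pos: [0.6405, -0.2001, 0.2096]
eef_rot: [0.646, -0.628, 0.327, 0.285]
wrist_force: [0.4, 0.6, 1.5]
opening: 0.452
```

```bash
python3 -c "
from h import *
state()
k4=np.load('k4.npy',allow_pickle=True).item()
im=ctrl.camera('top'); cv2.imwrite('pics/t17.png',im[:,:,::-1])
a=-.235;ax=np.array([np.cos(a),np.sin(a),0]);tab=np.array([.605,.1725,0])
for s in (.0,.075,.085):
    print(s,proj('wrist',tab-(.115+s)*ax+[0,0,.14],k4).round(1), proj('top',tab-(.115+s)*ax+[0,0,.14]).round(1))
"
```

```text
t 21.0 p [ 0.6405 -0.2001  0.2096] x [ 0.624 -0.042 -0.78 ] y [-0.779  0.049 -0.626] F [0.4 0.6 1.5] op 0.452 q [-0.37  1.09  0.53 -0.34  2.36 -0.44]
0.0 [[434.6 224.8]] [[245.8 254.3]]
0.075 [[327.4 225. ]] [[239.3 278.7]]
0.085 [[313.2 225. ]] [[238.4 282. ]]
```

View pics/t17.png

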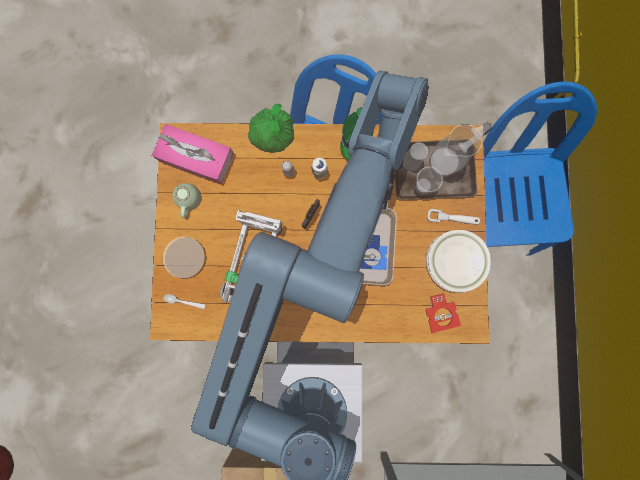

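```bash
python3 -c "
from h import *
im=ctrl.camera('scene'); cv2.imwrite('pics/s18.png',im[:,:,::-1])
cv2.imwrite('pics/s18c.png',cv2.resize(im[80:380,200:480,::-1],None,fx=2.8,fy=2,interpolation=2))
"
```

```text
(no output)
```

View pics/s18c.png

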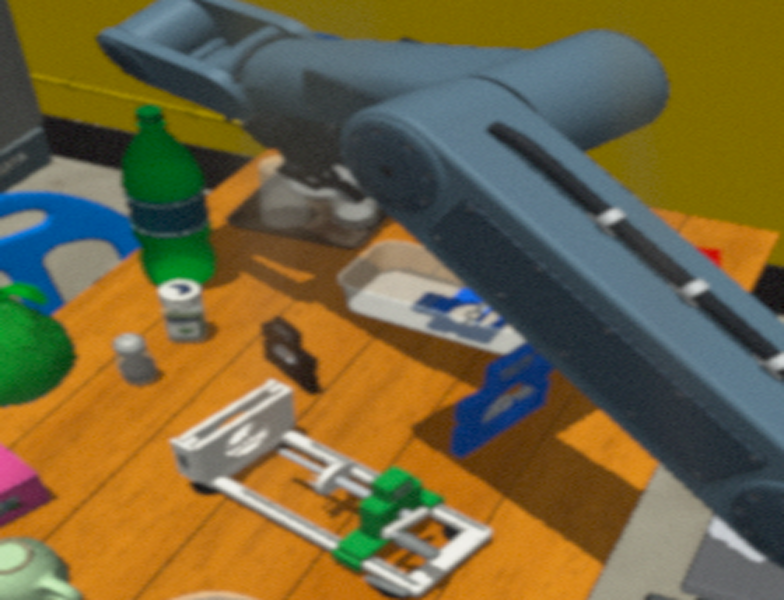

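```bash
python3 -c "
from h import *
print(ctrl.hand_in()); state()"
```

```text
the job is handed in; nothing more can be done
None
the job is handed in; nothing more can be done
```

The blue insert is out of the spiralizer and lying flat in the clear tub, and the carriage is drawn back. I handed the job in at about 21 s of the 51 s allowed.

- **Carriage:** I gripped its block and pulled it about 80 mm back, until it stood still against 37 N with only about 3 N of friction expected. The pictures then showed the spike clear of the insert.
- **Insert:** I picked the smaller blue one in the slot, not the larger loose blue one or the black one. It came straight up, lifted about 166 mm, and the slot was empty in the picture.
- **Tub:** I set its lower edge on the tub floor, tilted it over, and lowered the tab end on a finger before backing out. The tab end then fell the last 20 mm or so as the finger slid out.
- **Last checks:** The insert lies flat inside the tub, and the bottle, jar, shaker and loose inserts look undisturbed. The arm was clear of them, with only the usual 1–2 N of noise at the wrist.

**Disagreements:**
- The carriage travel measured 79–80 mm, not the nominal 85 mm. I put that down to where it started and measuring error, because it was clearly against a stop.
- The gripper met 6–7 N upward as it closed on the carriage block, so the fingertips probably touched the carriage body lightly.

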